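# Take the weighed parts basket off the spring scale and set it in the dryer

### The arm

A 6-joint arm with a two-finger parallel gripper is mounted at the origin on the work surface. World frame = base frame: x ahead of the robot, y to its left, z up, the work surface at z = 0. Lengths are in mm, angles in rad, forces in N, time in s.
With the tool pointing down it reaches from about 275 to 750 mm from the base axis. Payload 10.2 kg.
Tool frame: the origin (TCP) lies at the very end of the fingers, on their centre line; the grasp point (between the pads) lies 19 mm behind it; z points along the fingers, y is the direction in which the jaws open and shut (so a half turn about z gives the same grasp; the last joint's range is limited). The gripper opens to 85 mm and grips with 20 to 120 N. Pads are 22 mm wide; open, the fingers measure 114 mm over their backs; the gripper's body (76 mm by 85 mm) begins 54 mm behind the grasp point. The pads swing forward as they close: fully open they stand 13 mm farther back than shut.
Start: joints at [-1.38, 0.313, 1.498, -0, 1.331, -0.223], TCP at [211.086, -480.701, 198.294] pointing down, gripper open.
Joint ranges: [-2.94, 2.94], [-0.97, 2.17], [0.19, 2.56], [-1.23, 4.37], [0.02, 3.11], [-2.88, 2.88]. Speed limits (rad/s): [2.39, 2.39, 3.01, 3.14, 3.14, 3.14].

### API

Orientations are given as a unit quaternion [w, x, y, z].
In Python, from rig import * gives the robot as it stands. The module is installed in compiled form; this text tells all that it offers.
- The arm moves only by the shell command python3 -m crank 'ROWS' [FORCE]. ROWS is a JSON object of lists of equal length, an entry for each row: "dp": the shift along the world's x, y, z in cm, a list of three; "delta_rot": the turn, a rotation vector about the world's x, y, z in degrees, a list of three; "claw": the closure in counts, from 0 (fully open) to 255 (shut). A call has 1 to 10 rows; each row shifts and turns the commanded pose from where the row before left it; what a row does not reach is not made up. A row lasts 1/10 s, in which the tool goes at most 50 mm and 8.59 degrees, less where a joint would pass 70% of its speed; a pose out of reach is approached as far as the arm can. A call is refused whole if a number of a shift passes 5 or a number of a turn 8.59, either way. A call with a gripper value outside its range is refused whole. The fingers move at their own pace and stop on an object; FORCE is the grip in N (left out, the last holds). Time passes only in rows, so rows that do not move let the fingers close. It gives the time, the measured TCP pose, the force and the opening at its end, in the units of the state.
- sense(): the state, without advancing time (a new reading comes with each control period).
- capture(name): name is "scene" or "top" or "wrist"; returns (picture, depth): 480x640x3 uint8, red, green, blue; 480x640 float32, mm along the optical axis (not along the pixel's ray), 0 where there is no reading.
- camera_model(name): a dict with "fx", "fy", "cx", "cy" (pixels), "cam_to_world" (4x4, takes a point from camera to world coordinates); the wrist camera has in their place "T_tool_cam" (4x4, takes a point from camera to tool coordinates, whose origin is the TCP and whose axes are the flange's). Camera axes: x right, y up, looking along -z (the intrinsics and any distortion apply to the point x, -y, -z); pixel columns grow to the right and rows downward; lengths in mm; the calibration is good to about 2 mm. A picture is of the moment at which its call begins: read the wrist's pose just before it. camera_model takes no time and is no camera call.
- finish_job(): hands the job in, once; it reports no verdict.
Trained networks look in the newest picture that a camera, given by its name, has taken for a name from the list of things; names that differ only in an ending like _2 or _b are one class to them, and where a whole thing is asked for, a point or a joint stands for the part that bears it (a point fixed in the world has none). Each returns a list of dicts, best first, with "p" (0 to 1); they miss things now and then, are a little off and sometimes report something else, mostly with a low value. They report only what shows in the picture. A call takes as long as a camera call.
- boxes_of(camera, target): "centre" ([column, row] in pixels, amid what is visible of it).
- masks_of(camera, target): "region" (480x640 bool, what is visible of it) and "centre" ([column, row] in pixels, amid what is visible of it).
- pinpoint(camera, target): "centre" ([column, row] in pixels: a listed point, or the origin of a listed thing).
The state is a dict: "time_s": time; "joints": joint angles; "dq": joint speeds; "tau": joint torques, N m; "eef_pos": TCP position; "ee_rot": TCP orientation; "force": force on the tool from outside, world axes, zero at the start; "wrist_torque": the same for the moment, N m; "grip_width": opening from 0.0 (shut) to 1.0 (fully open).
Only numpy, scipy, OpenCV 4.12 (cv2) and the standard library are available. Lean on these libraries where they do the work, as an engineer would, in place of code of your own. Each camera call takes 0.05 s, during which the arm holds its last target.

### The job

The wire basket of freshly washed printed parts has drained and been weighed: take it by its blue grip, lift it past the tip of the spring scale's deep hook and bring it away without straining the scale, then lower it gently into the well of the dryer until it sits flat on the well's floor, and let go. Keep the basket level with both printed parts in it, and leave the other things on the bench where they are.

Things in the scene. Friction and masses are not known exactly. Their poses are not given: they have to be found in the camera images.
- basket: Open basket of steel wire, 90 (x) x 110 (y) mm, 45 mm high, with a tall handle over its centre; in all 0.39 to 0.47 kg, unknown beforehand. Origin: centre of the underside of its floor, z up. At the start it hangs plumb and free over the drip tray, its hang bar in the scale's hook, its axes within a few degrees of the stand's.
- grip (a point): Centre of the basket's blue moulded grip block, 30 (x) x 24 (y) x 40 (z) mm, top of the handle, 183 mm above the basket's origin. Nothing stands beside it.
- hang_bar (a point): Middle of the hang bar: the handle's upper cross wire, 6 mm thick, along the basket's y between two upright wires at y = +-30 mm; 113 mm above the basket's origin.
- cross_wire (a point): Middle of the handle's lower cross wire, 6 mm thick, along y, 60 mm above the basket's origin. The hook's strip passes through the window between it and the hang bar.
- stand: Fixed steel stand of the spring scale: base plate 230 x 150 mm, x from -85 to +145 mm, with drip tray (rim 25 mm above the bench). Origin: on the bench straight below the middle of the hook's trough. -x is the open side of the hook. A clear scale tube (28 mm thick) stands at x = +85 mm; from the plunger on it the hook's arm reaches forward.
- tray_middle (a point): Point in the drip tray below the hook. The hook is a yellow steel strip 14 mm wide, 5 mm thick: a flat trough from x = -9 to +9 mm of the stand, then straight up at x = -9 to -14 mm; its tip is 32 mm above the trough's floor. Lifted 32 mm from the trough the hang bar clears the tip; at 42 mm the cross wire meets the trough's underside: 10 mm between.
- rod_foot (a point): Foot of the 12 mm rod (top 302 mm above the bench) to which the scale is clamped. The hook rides on a spring, 70 N/m, up and down only. As the weight is taken off it follows the bar up by 5 to 62 mm, until its plunger meets a rigid stop ring, set anew each time and not measured. The load on the gripper grows meanwhile, then stays constant: this tells where the stop is.
- open_side (a point): Middle of the base plate's edge on the hook's open side (x = -80 mm of the stand), towards which the basket is brought away, level; its rear wall is out from under the hook after 65 mm. More than 15 N on the scale strains it: pulling while the tip still catches the bar does that, and so does lifting on once the cross wire has met the trough.
- dryer: Fixed white warm-air dryer, 230 (x) x 200 (y) mm, top 95 mm above the bench. Origin: centre of its underside on the bench. In the middle of its top an open well, 97 (x) x 117 (y) mm, flat floor 45 mm above the bench: the basket goes in with 3.5 mm to spare all round, its long side along the dryer's y, either way round. Setting down with more than 20 N is too hard.
- gear: Orange printed gear, 40 mm across, 10 mm high, lying in the basket; origin: centre of its underside.
- bracket: Grey printed L-bracket, 34 x 26 mm, 26 mm high, lying in the basket; origin: centre of its underside.
- tape: Bystander: yellow ring of tape, 84 mm across, 22 mm high, lying flat; origin: centre of its underside.
- tower: Bystander: grey printed model tower, 70 x 70 mm, 96 mm high; origin: centre of its underside.
- flask: Bystander: conical glass flask, 76 mm across, 108 mm high; origin: centre of its underside.
- glue: Bystander: white glue bottle with an orange cap, 36 mm across, 110 mm high; origin: centre of its underside.
- beaker: Bystander: glass beaker, 64 mm across, 80 mm high; origin: centre of its underside.
- spatula: Bystander: spatula 160 mm long, lying flat; origin: under its middle.
- tray: Bystander: shallow blue plastic tray, 100 x 140 mm, 30 mm high; origin: centre of its underside.

How it is judged (in metres and radians):
On the way:
1. the basket is off the hook and clear of the scale, held up level (contact force between basket and stand below 0.1 N and horizontal distance between basket and stand above 0.085 m and height (world z) of basket above 0.05 m and angle between basket's own z axis and vertical below 0.3 rad), for 0.1 s.
At the end, for the whole second after the job is handed in: The basket stands upright (within 3.4 degrees) and at rest in the dryer's well, its underside within 4 mm of the well's floor, both printed parts in it, nothing held (z of basket in the frame of dryer between 0.041 and 0.049 m and horizontal distance between basket and dryer below 0.012 m and angle between basket's own z axis and vertical below 0.06 rad and linear speed of basket below 0.02 m/s and distance between each of gear, bracket and basket below 0.07 m); the robot touches nothing.
It fails at once if the scale is strained: more than 15 N between it and the basket or the fingers (contact force between any of basket, the fingers and stand above 15 N).
It fails at once if the basket is set down hard: more than 20 N between basket and dryer (contact force between basket and dryer above 20 N).
It fails at once if the basket is tipped by more than 35 degrees (angle between basket's own z axis and vertical above 0.61 rad).
It fails at once if a bystander is moved more than 30 mm (distance of any of tape, tower, flask, glue, beaker, spatula, tray from where it was at the start of the episode above 0.03 m).
It also fails if it takes over 72 s, if anything falls off the work surface, if the arm or the gripper's body presses on something with over 40 N, if the wrist force passes 120 N, or if a joint passes its speed limit or range.

## Working session

There is one attempt and no reset: what is moved stays moved. The work goes in short steps, Python scripts to look and compute and a shell command to move; the robot and the scene stay as the last step left them, time stands still between calls to the robot, and variables do not carry over. Pictures are saved under pics/ and viewed, and the job is handed in when it is done.

```bash
mkdir -p pics && cat > h.py <<'E'
from rig import *
import numpy as np, cv2
from scipy.spatial.transform import Rotation as R
def w(cam,px,d,st=None):
    m=camera_model(cam)
    u,v=px
    p=np.array([(u-m["cx"])/m["fx"]*d,-(v-m["cy"])/m["fy"]*d,-d,1])
    if cam!="wrist": return (np.array(m["cam_to_world"])@p)[:3]
    T=np.eye(4);q=st["ee_rot"];T[:3,:3]=R.from_quat([q[1],q[2],q[3],q[0]]).as_matrix();T[:3,3]=st["eef_pos"]
    return (T@np.array(m["T_tool_cam"])@p)[:3]
def ray(cam,px,z,st=None):
    a=w(cam,px,100,st);b=w(cam,px,1000,st)
    return a+(b-a)*(z-a[2])/(b[2]-a[2])
def snap(cam,name):
    im,d=capture(cam)
    cv2.imwrite("pics/"+name,im[:,:,::-1]);np.save("pics/"+name[:-4]+".npy",d)
    return im,d
E
python3 - <<'E'
from h import *
print(sense()); 
for c in ("scene","top"):
    im,d=snap(c,c+"0.png")
    m=camera_model(c);print(c,m.keys(),m["fx"],m["fy"],m["cx"],m["cy"],np.round(m["cam_to_world"],3).tolist())
    for t in ["grip","hang_bar","cross_wire","tray_middle","rod_foot","open_side","dryer","basket"]:
        r=pinpoint(c,t)[:2]
        for x in r:
            u,v=[int(round(k)) for k in x["centre"]]
            dd=d[min(max(v,0),479),min(max(u,0),639)]
            print(c,t,round(x["p"],2),np.round(x["centre"],1),dd,np.round(w(c,x["centre"],dd),0))
E
```

```text
{'time_s': 0.0, 'joints': array([-1.38041424e+00,  3.13432671e-01,  1.49845279e+00, -4.97508433e-06,
        1.33101853e+00, -2.23392456e-01]), 'dq': array([ 0.00147809,  0.00029195, -0.00132372,  0.00121838, -0.00077489,
       -0.00212603]), 'tau': array([-6.39146856e-04, -4.12266827e+01, -2.59739470e+01, -2.35924354e-04,
        4.18673706e-03, -4.47712625e-05]), 'eef_pos': array([ 211.01671788, -480.38628075,  197.73806634]), 'ee_rot': array([-6.55622355e-04,  9.78674723e-01,  2.05415086e-01,  8.40583399e-06]), 'force': array([0.46757377, 0.74616691, 0.7383014 ]), 'wrist_torque': array([-0.03679944, -0.0416827 ,  0.00559597]), 'grip_width': 0.999873023576419}
scene dict_keys(['fx', 'fy', 'cx', 'cy', 'cam_to_world']) 562.426318592102 562.426318592102 320.4666202110625 234.92653636908383 [[0.314, -0.701, 0.64, 1437.828], [0.949, 0.227, -0.217, -290.009], [0.007, 0.676, 0.737, 1138.864], [0.0, 0.0, 0.0, 1.0]]
scene grip 0.96 [241.3 216.4] 1251.4272 [ 553. -177.  243.]
scene hang_bar 0.57 [240.3 235.8] 1542.8916 [ 383. -165.   -2.]
scene cross_wire 0.79 [247.2 250.6] 1165.6705 [ 667.
[... 660 characters left out ...]
1196.0195 [ 543. -164.  212.]
top hang_bar 0.15 [313.4 304.1] 1396.0731 [443.  -7.  -1.]
top cross_wire 0.75 [377.7 270.7] 1389.7915 [ 540. -181.   17.]
top tray_middle 0.93 [373.9 271.7] 1391.3431 [ 537. -171.   15.]
top tray_middle 0.27 [388.5 264.9] 1156.7365 [ 541. -177.  251.]
top rod_foot 0.74 [337.4 177.7] 1375.7295 [787. -63.  58.]
top rod_foot 0.63 [382.8 229. ] 1334.5264 [ 646. -185.   84.]
top open_side 0.8 [369.  299.5] 1384.7474 [ 460. -159.   13.]
top open_side 0.29 [376.2 268.4] 1299.8436 [ 540. -166.  107.]
top dryer 0.86 [244.7 245.6] 1370.6938 [597. 184.  40.]
top dryer 0.22 [154.7 313.4] 1385.8798 [407. 427.   3.]
top basket 0.65 [377.6 266. ] 1208.6781 [ 541. -158.  199.]
```

View pics/scene0.png

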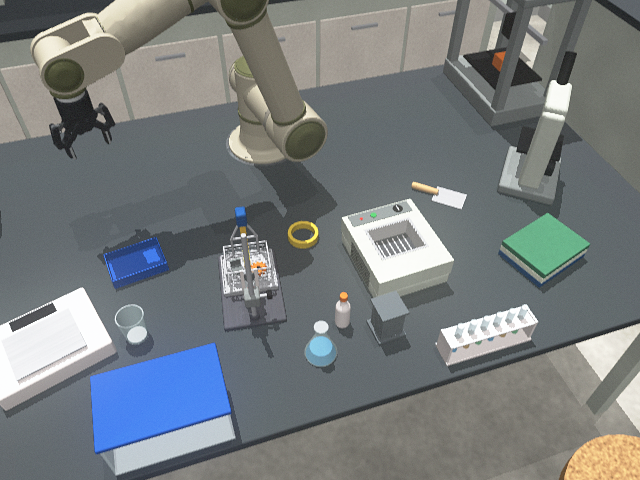

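View pics/top0.png

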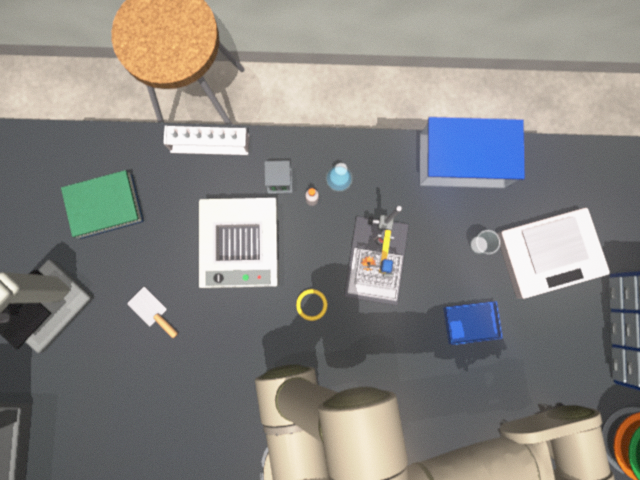

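The scene shows the hanging basket with its blue grip at (240,215), and the dryer at (397,245). In the top view the basket is at (380,270), with the hook's open side facing the robot, and the dryer well is at (238,243). Next I'll measure both more precisely.

```bash
python3 - <<'E'
from h import *
im=cv2.imread("pics/top0.png");d=np.load("pics/top0.npy")
cv2.imwrite("pics/c1.png",cv2.resize(im[200:315,330:425],None,fx=5,fy=5,interpolation=cv2.INTER_CUBIC))
cv2.imwrite("pics/c2.png",cv2.resize(im[190:295,190:290],None,fx=5,fy=5,interpolation=cv2.INTER_CUBIC))
im2=cv2.imread("pics/scene0.png")
cv2.imwrite("pics/c3.png",cv2.resize(im2[195:345,200:310],None,fx=4,fy=4,interpolation=cv2.INTER_CUBIC))
# dryer geometry by depth
m=camera_model("top");T=np.array(m["cam_to_world"])
v,u=np.mgrid[0:480,0:640]
P=np.stack([(u-m["cx"])/m["fx"]*d,-(v-m["cy"])/m["fy"]*d,-d],-1)@T[:3,:3].T+T[:3,3]
np.save("pics/P.npy",P)
z=P[...,2]
for nm,sl,lo,hi in [("dryertop",np.s_[185:300,190:290],88,108),("wellfloor",np.s_[215:270,210:265],35,55)]:
    k=(z[sl]>lo)&(z[sl]<hi); q=P[sl][k]
    r=cv2.minAreaRect(q[:,:2].astype(np.float32)); print(nm,k.sum(),r,np.median(q[:,2]))
# grip blue
hsv=cv2.cvtColor(im,cv2.COLOR_BGR2HSV)
b=np.zeros((480,640),bool);b[255:280,375:400]=True
k=b&(hsv[...,0]>100)&(hsv[...,0]<130)&(hsv[...,1]>120)&(z>230)
q=P[k];print("grip",k.sum(),q.min(0),q.max(0),np.median(q,0),cv2.minAreaRect(q[:,:2].astype(np.float32)))
# surface around
print("bench z",np.median(z[330:345,230:250]))
E
```

```text
dryertop 5196 ((618.916748046875, 186.46923828125), (264.001220703125, 221.8429412841797), 2.8580992221832275) 95.42541027810921
wellfloor 1413 ((603.7595825195312, 198.85585021972656), (92.74066925048828, 111.77619934082031), 3.2165305614471436) 45.79066839357074
grip 101 [ 526.93158418 -184.03444399  241.93817549] [ 552.24785562 -162.18419468  253.08668825] [ 538.98203136 -173.74000407  248.39665063] ((539.548583984375, -174.01060485839844), (21.38756561279297, 25.067829132080078), 80.94487762451172)
bench z -0.04084995289724702
```

```bash
python3 - <<'E'
from h import *
a,b,c=[cv2.imread(f"pics/c{i}.png") for i in (1,2,3)]
print(a.shape,b.shape,c.shape)
E
```

```text
(575, 475, 3) (525, 500, 3) (600, 440, 3)
```

View pics/c1.png

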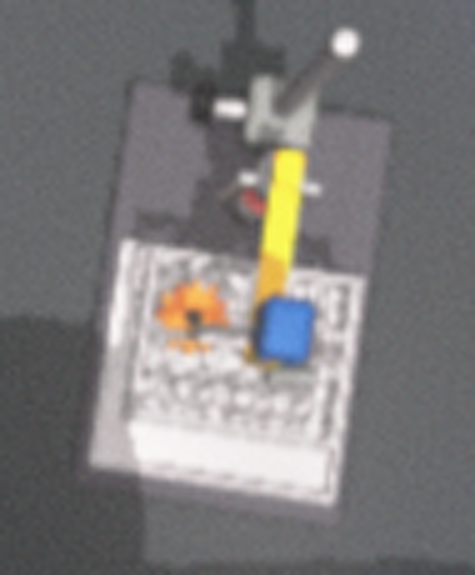

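View pics/c2.png

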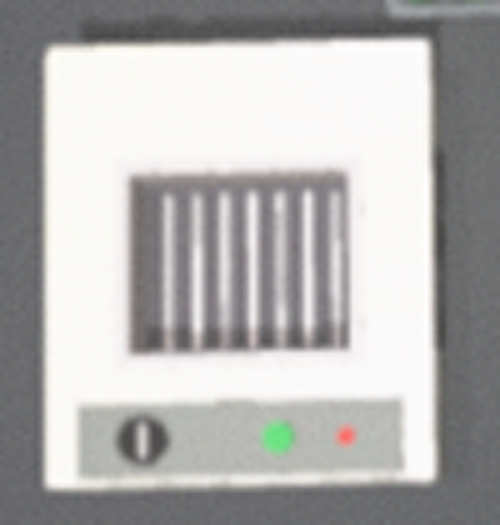

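View pics/c3.png

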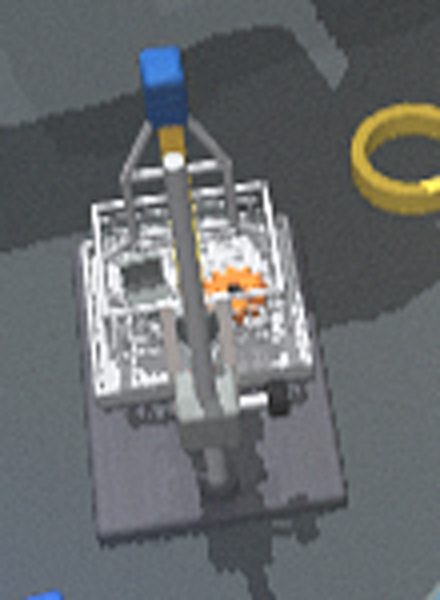

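The crops show the basket turned clockwise by about 6–7° in the world. The gear is at (192,310) in the crop, and the grip lies just forward of the yellow hook arm. The dryer well spans (130–348, 175–352) in its crop. I'll compute yaws and check the wrist camera.

```bash
python3 - <<'E'
from h import *
print(np.round(camera_model("wrist")["T_tool_cam"],3).tolist(),camera_model("wrist")["fx"])
P=np.load("pics/P.npy")
def c(px,oy,ox,z,s=5): return ray("top",((px[0]+.5)/s-.5+ox,(px[1]+.5)/s-.5+oy),z)
# dryer top corners
names=dict(dTL=(45,45),dTR=(430,38),dBL=(45,488),dBR=(435,484))
q={k:c(v,190,190,95) for k,v in names.items()}
for k in q: print(k,np.round(q[k],1))
w_=dict(wTL=(131,175),wTR=(348,173),wBL=(131,352),wBR=(348,350))
for k,v in w_.items(): print(k,np.round(c(v,190,190,95),1))
# plate corners (z~6)
for k,v in dict(pTL=(132,80),pTR=(390,120),pBL=(90,466),pBR=(338,508)).items(): print(k,np.round(c(v,200,330,8),1))
st=sense()
# basket points height
z=P[200:315,330:425,2]
for lo,hi in [(80,105),(40,60)]:
    k=(z>lo)&(z<hi);qq=P[200:315,330:425][k];print(lo,k.sum(),cv2.minAreaRect(qq[:,:2].astype(np.float32)),np.median(qq[:,2]))
E
```

```text
[[0.001, 0.948, 0.319, 81.498], [1.0, -0.0, -0.0, -1.002], [-0.0, 0.319, -0.948, -175.565], [0.0, 0.0, 0.0, 1.0]] 405.4644578440821
dTL [712.  302.3  95. ]
dTR [721.5 100.1  95. ]
dBL [480.2 290.   95. ]
dBR [487.7  89.1  95. ]
wTL [644.3 253.7  95. ]
wTR [648.5 140.4  95. ]
wBL [551.6 249.2  95. ]
wBR [555.7 136.7  95. ]
pTL [ 692.7 -119.5    8. ]
pTR [ 674.1 -264.3    8. ]
pBL [ 477.  -100.3    8. ]
pBR [ 457.6 -237.3    8. ]
80 419 ((588.9426879882812, -180.33236694335938), (110.10247802734375, 185.69696044921875), 82.56087493896484) 91.6903306477866
40 380 ((558.8411865234375, -176.26626586914062), (110.03983306884766, 124.86537170410156), 82.49021911621094) 49.83616454402261
```

```bash
python3 -m crank '{"dp":[[1.6,1.6,1.6],[1.6,1.6,1.6],[1.6,1.6,1.6],[1.6,1.6,1.6],[1.6,1.6,1.6],[1.6,1.6,1.6],[1.6,1.6,1.6],[1.6,1.6,1.6],[1.6,1.6,0.4],[1.6,1.6,0]],"delta_rot":[[0,0,8.3],[0,0,8.3],[0,0,8.3],[0,0,8.3],[0,0,8.3],[0,0,8.3],[0,0,8.3],[0,0,8.3],[0,0,8.3],[0,0,8.3]],"claw":[0,0,0,0,0,0,0,0,0,0]}'
python3 -m crank '{"dp":[[2.1,1.8,0],[2.1,1.8,0],[2.1,1.8,0],[2.1,1.8,0],[2.1,1.8,0],[2.1,1.8,0],[2.1,1.8,0],[2.1,1.8,0],[0,0,0],[0,0,0]],"delta_rot":[[0,0,8.2],[0,0,8.2],[0,0,8.2],[0,0,8.2],[0,0,8.2],[0,0,8.2],[0,0,8.2],[0,0,8.2],[0,0,0],[0,0,0]],"claw":[0,0,0,0,0,0,0,0,0,0]}'
```

```text
time_s: 1.9
eef_pos: [371.8, -320.2, 331.2]
ee_rot: [0.001, 0.594, 0.804, -0.0]
force: [-0.3, -0.3, -0.2]
grip_width: 1.002
time_s: 2.9
eef_pos: [539.1, -176.6, 330.1]
ee_rot: [-0.0, 0.067, 0.998, -0.0]
force: [-0.7, 0.1, -0.3]
grip_width: 0.998
```

```bash
cat >> h.py <<'E'
def cloud(cam,d,st):
    m=camera_model(cam);v,u=np.mgrid[0:480,0:640]
    p=np.stack([(u-m["cx"])/m["fx"]*d,-(v-m["cy"])/m["fy"]*d,-d,np.ones_like(d)],-1)
    if cam!="wrist": T=np.array(m["cam_to_world"])
    else:
        A=np.eye(4);q=st["ee_rot"];A[:3,:3]=R.from_quat([q[1],q[2],q[3],q[0]]).as_matrix();A[:3,3]=st["eef_pos"]
        T=A@np.array(m["T_tool_cam"])
    return (p@T.T)[...,:3]
E
python3 - <<'E'
from h import *
st=sense();print(st["time_s"],st["eef_pos"],st["ee_rot"],st["joints"])
q=st["ee_rot"];M=R.from_quat([q[1],q[2],q[3],q[0]]).as_matrix();print("toolx yaw",np.degrees(np.arctan2(M[1,0],M[0,0])))
im,d=snap("wrist","w1.png")
P=cloud("wrist",d,st);np.save("pics/Pw1.npy",P)
hsv=cv2.cvtColor(im,cv2.COLOR_RGB2HSV)
k=(hsv[...,0]>100)&(hsv[...,0]<130)&(hsv[...,1]>120)&(P[...,2]>190)&(d>0)
qq=P[k];print(k.sum(),qq.min(0),qq.max(0))
t=qq[:,2]>np.percentile(qq[:,2],95)-6
print("top",np.median(qq[t],0),cv2.minAreaRect(qq[t][:,:2].astype(np.float32)))
E
```

```text
2.9 [ 539.12053799 -176.56914972  330.05506167] [-2.33542339e-04  6.73775674e-02  9.97727522e-01 -2.40853977e-05] [-5.22844840e-01  3.63449010e-01  1.09245698e+00 -2.50363852e-04
  1.68608495e+00 -1.95881261e+00]
toolx yaw 172.27324446136433
2036 [ 516.18845702 -241.04491075  218.11625075] [ 552.32335403 -102.05490915  449.92947794]
top [ 525.11308203 -194.02238235  440.79128826] ((524.8461303710938, -173.9094696044922), (123.8488998413086, 9.919900894165039), 81.77710723876953)
```

View pics/w1.png

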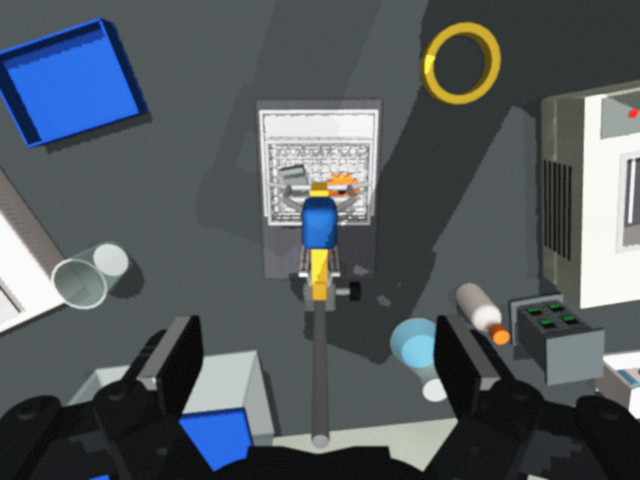

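The wrist view shows the grip at (320,222) nearly aligned with the jaws, the yellow hook arm behind it at (320,270), and the rod at (320,440). Nothing stands beside the grip.

```bash
python3 - <<'E'
from h import *
im=cv2.imread("pics/w1.png");P=np.load("pics/Pw1.npy")
hsv=cv2.cvtColor(im,cv2.COLOR_BGR2HSV)
roi=np.zeros((480,640),bool);roi[180:260,290:350]=1
k=roi&(hsv[...,0]>100)&(hsv[...,0]<130)&(hsv[...,1]>120)&(P[...,2]>190)&(P[...,2]<275)
q=P[k];print(k.sum(),q.min(0),q.max(0))
h=np.percentile(q[:,2],90);t=q[:,2]>h-5
print("top",h,cv2.minAreaRect(q[t][:,:2].astype(np.float32)))
ks=roi&k
v,u=np.nonzero(ks);print(u.min(),u.max(),v.min(),v.max())
y=np.zeros((480,640),bool);y[170:310,290:350]=1
y&=(hsv[...,0]>18)&(hsv[...,0]<35)&(hsv[...,1]>150)
for r in range(180,300,8):
    z=P[r][y[r]]
    if len(z): print(r,np.round(np.median(z,0),1),np.ptp(z[:,1]).round(1))
# basket rim: points z 85-105
b=np.zeros((480,640),bool);b[100:235,250:390]=1
z=P[...,2]
for lo,hi in((82,105),(42,58)):
    k=b&(z>lo)&(z<hi);qq=P[k];print(lo,k.sum(),cv2.minAreaRect(qq[:,:2].astype(np.float32)),np.percentile(qq[:,2],[5,50,95]))
cv2.imwrite("pics/w1c.png",cv2.resize(im[90:290,240:400],None,fx=4,fy=3,interpolation=cv2.INTER_CUBIC))
E
```

```text
1648 [ 521.54191746 -187.82426456  218.11625075] [ 552.32335403 -162.39085433  250.93808089]
top 249.4183124310285 ((537.3853759765625, -175.0416717529297), (23.07168197631836, 28.791967391967773), 82.22949981689453)
302 336 198 248
188 [ 524.1 -173.1  179.2] 11.4
196 [ 535.2 -174.6  159.7] 10.4
252 [ 584.3 -181.2  166.1] 13.3
260 [ 592.2 -182.7  166.4] 13.4
268 [ 599.9 -183.3  166.2] 13.5
276 [ 607.6 -184.3  166.4] 12.6
284 [ 614.9 -185.3  167.8] 10.9
292 [ 622.7 -185.9  168.1] 11.8
82 1591 ((538.0201416015625, -175.5185546875), (110.01383972167969, 90.0877914428711), 82.72419738769531) [88.6736311  90.55049132 98.78184121]
42 2011 ((537.8013916015625, -175.68125915527344), (109.30963897705078, 89.26559448242188), 82.3642578125) [47.26769493 49.0173234  56.01181272]
```

View pics/w1c.png

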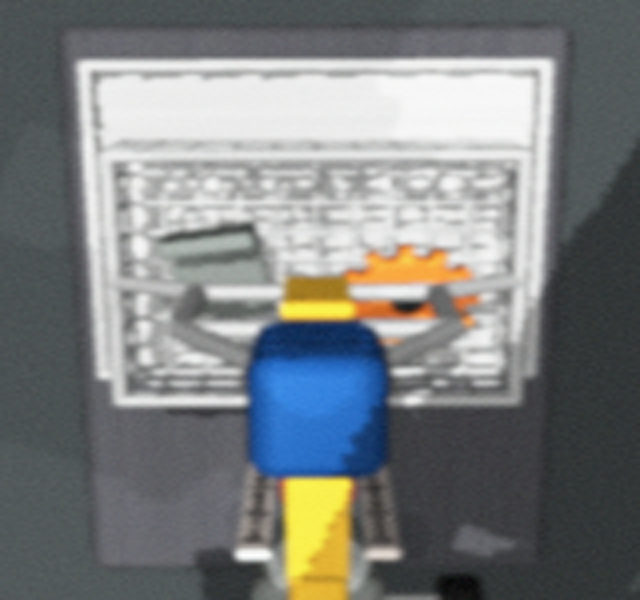

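Basket centre is about (538,−175.5), yaw −7.5°, underside z≈47 mm, hook arm z≈166. The wrist depth can track the hook directly as I lift. First descend, then close.

```bash
python3 -m crank '{"dp":[[-0.15,0.13,-2.0],[0,0,-2.0],[0,0,-2.0],[0,0,-2.0],[0,0,-1.5],[0,0,-1.2],[0,0,-0.9],[0,0,0],[0,0,0]],"delta_rot":[[0,0,0],[0,0,0],[0,0,0],[0,0,0],[0,0,0],[0,0,0],[0,0,0],[0,0,0],[0,0,0]],"claw":[0,0,0,0,0,0,0,0,0]}'
python3 - <<'E'
from h import *
st=sense();print(st["time_s"],st["eef_pos"],st["force"])
im,d=snap("wrist","w2.png")
P=cloud("wrist",d,st)
hsv=cv2.cvtColor(im,cv2.COLOR_RGB2HSV)
k=(hsv[...,0]>100)&(hsv[...,0]<130)&(hsv[...,1]>120)&(P[...,2]>190)&(P[...,2]<275)&(abs(P[...,0]-537)<30)&(abs(P[...,1]+175)<25)
q=P[k];h=np.percentile(q[:,2],90);t=q[:,2]>h-5
print("top",h,cv2.minAreaRect(q[t][:,:2].astype(np.float32)))
E
```

```text
time_s: 3.85
eef_pos: [537.7, -175.7, 214.9]
ee_rot: [0.0, 0.067, 0.998, -0.0]
force: [-0.1, 0.2, 1.2]
grip_width: 0.996
3.85 [ 537.69334883 -175.67241057  214.89002998] [-0.14277198  0.16773705  1.20457069]
top 249.2326979703796 ((536.9364624023438, -175.00497436523438), (23.528249740600586, 28.817665100097656), 82.1259536743164)
```

View pics/w2.png

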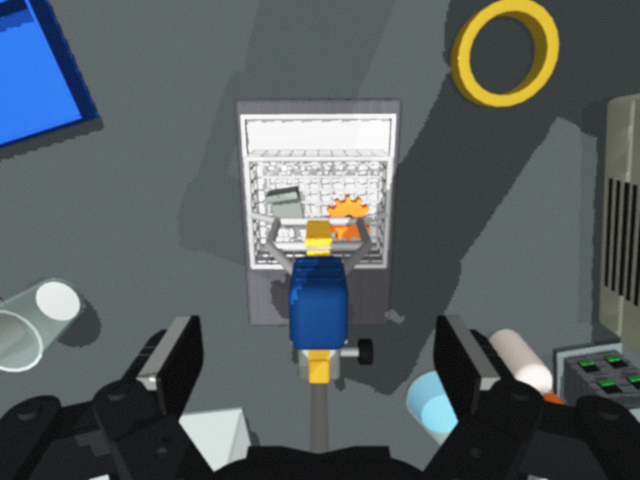

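The grip at (318,300) sits centred between the open jaws at (185,350) and (450,350). Closing.

```bash
python3 -m crank '{"dp":[[0,0,0],[0,0,0],[0,0,0],[0,0,0],[0,0,0],[0,0,0],[0,0,0],[0,0,0]],"delta_rot":[[0,0,0],[0,0,0],[0,0,0],[0,0,0],[0,0,0],[0,0,0],[0,0,0],[0,0,0]],"claw":[120,160,200,255,255,255,255,255]}' 80
cat > look.py <<'E'
import sys
from h import *
st=sense();n=sys.argv[1]
fs=[];
im,d=snap("wrist",n+".png"); fs.append(sense()["force"])
P=cloud("wrist",d,st)
hsv=cv2.cvtColor(im,cv2.COLOR_RGB2HSV)
y=(hsv[...,0]>18)&(hsv[...,0]<35)&(hsv[...,1]>150)&(d>0)
p=P[y]
a=p[(p[:,0]>565)&(p[:,0]<640)&(abs(p[:,1]+183)<15)]
t=p[(p[:,0]<535)&(p[:,0]>505)&(abs(p[:,1]+174)<15)]
for i in range(3): capture("top"); fs.append(sense()["force"])
print(n,"t",sense()["time_s"],"tcp",np.round(st["eef_pos"],1),"width",round(sense()["grip_width"],3))
print("arm z",len(a),np.round(np.median(a[:,2]),1) if len(a) else None,"tip",len(t),np.round(np.percentile(t[:,2],[10,50,95]),1) if len(t) else None)
b=(P[...,2]>215)&(P[...,2]<380)&(hsv[...,0]>100)&(hsv[...,0]<130)&(hsv[...,1]>120)&(abs(P[...,0]-537)<25)&(abs(P[...,1]+175)<20)
print("grip top",np.percentile(P[b][:,2],90).round(1) if b.any() else None)
print("F",np.round(np.mean([st["force"]]+fs,0),2),np.round(np.std([st["force"]]+fs,0),2))
E
python3 look.py w3
```

```text
time_s: 4.7
eef_pos: [537.6, -175.4, 214.3]
ee_rot: [-0.0, 0.067, 0.998, 0.0]
force: [-0.5, 0.4, -0.4]
grip_width: 0.209
w3 t 4.9 tcp [ 537.6 -175.4  214.3] width 0.211
arm z 662 166.7 tip 566 [159.8 178.5 187.6]
grip top 248.7
F [-0.17  0.13 -0.19] [0.34 0.33 0.43]
```

View pics/w3.png

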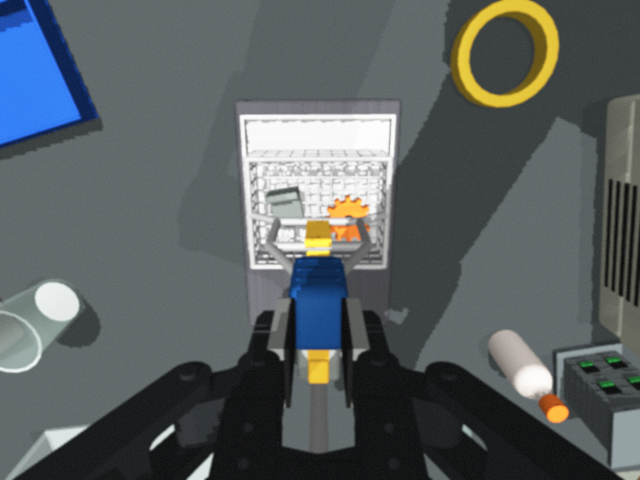

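The grip is held between the pads at (318,310), width 0.21 ≈ 18–24 mm. Now lifting in stages.

```bash
python3 -m crank '{"dp":[[0,0,0.3],[0,0,0.3],[0,0,0.3],[0,0,0.3],[0,0,0],[0,0,0]],"delta_rot":[[0,0,0],[0,0,0],[0,0,0],[0,0,0],[0,0,0],[0,0,0]],"claw":[255,255,255,255,255,255]}'
python3 look.py w4
python3 -m crank '{"dp":[[0,0,0.3],[0,0,0.3],[0,0,0.3],[0,0,0.3],[0,0,0],[0,0,0]],"delta_rot":[[0,0,0],[0,0,0],[0,0,0],[0,0,0],[0,0,0],[0,0,0]],"claw":[255,255,255,255,255,255]}'
python3 look.py w5
```

```text
time_s: 5.5
eef_pos: [537.6, -175.4, 226.3]
ee_rot: [0.0, 0.067, 0.998, -0.0]
force: [0.5, 0.2, -0.7]
grip_width: 0.205
w4 t 5.7 tcp [ 537.6 -175.4  226.3] width 0.204
arm z 680 178.8 tip 561 [172.  190.4 199.5]
grip top 260.7
F [ 0.04 -0.02 -0.47] [0.34 0.24 0.56]
time_s: 6.3
eef_pos: [537.6, -175.4, 238.3]
ee_rot: [0.0, 0.067, 0.998, -0.0]
force: [-0.2, -0.3, -2.3]
grip_width: 0.205
w5 t 6.5 tcp [ 537.6 -175.4  238.3] width 0.206
arm z 675 190.7 tip 562 [183.9 202.5 211.5]
grip top 272.7
F [-0.    0.05 -1.76] [0.26 0.25 0.47]
```

The hook follows 1:1 (arm z 166.7→190.7), so the stop lies more than 24 mm up. Continuing.

```bash
python3 -m crank '{"dp":[[0,0,0.3],[0,0,0.3],[0,0,0.3],[0,0,0.3],[0,0,0],[0,0,0]],"delta_rot":[[0,0,0],[0,0,0],[0,0,0],[0,0,0],[0,0,0],[0,0,0]],"claw":[255,255,255,255,255,255]}'
python3 look.py w6
python3 -m crank '{"dp":[[0,0,0.3],[0,0,0.3],[0,0,0.3],[0,0,0.3],[0,0,0],[0,0,0]],"delta_rot":[[0,0,0],[0,0,0],[0,0,0],[0,0,0],[0,0,0],[0,0,0]],"claw":[255,255,255,255,255,255]}'
python3 look.py w7
```

```text
time_s: 7.1
eef_pos: [537.6, -175.4, 250.3]
ee_rot: [0.0, 0.067, 0.998, -0.0]
force: [0.3, -0.2, -2.4]
grip_width: 0.205
w6 t 7.3 tcp [ 537.6 -175.4  250.3] width 0.209
arm z 677 202.7 tip 577 [195.3 214.2 223.6]
grip top 284.7
F [-0.08  0.09 -2.59] [0.45 0.39 0.51]
time_s: 7.9
eef_pos: [537.5, -175.3, 262.1]
ee_rot: [-0.0, 0.067, 0.998, 0.0]
force: [-0.6, -0.7, -5.0]
grip_width: 0.214
w7 t 8.1 tcp [ 537.5 -175.3  262.1] width 0.2
arm z 665 213.3 tip 600 [205.6 225.6 234.4]
grip top 296.4
F [ 0.22  0.17 -4.44] [0.5  0.49 0.33]
```

The hook has stopped: it rose 10.6 mm for 11.8 mm of lift, and the load jumped to 4.4 N. One more step to confirm.

```bash
python3 -m crank '{"dp":[[0,0,0.3],[0,0,0.3],[0,0,0.3],[0,0,0.3],[0,0,0.3],[0,0,0],[0,0,0]],"delta_rot":[[0,0,0],[0,0,0],[0,0,0],[0,0,0],[0,0,0],[0,0,0],[0,0,0]],"claw":[255,255,255,255,255,255,255]}'
python3 look.py w8
```

```text
time_s: 8.8
eef_pos: [537.6, -175.4, 277.3]
ee_rot: [0.0, 0.067, 0.998, -0.0]
force: [-0.8, -0.1, -4.8]
grip_width: 0.208
w8 t 9.0 tcp [ 537.6 -175.4  277.3] width 0.201
arm z 338 213.7 tip 520 [205.2 226.3 234.2]
grip top 311.5
F [-0.   -0.06 -4.63] [0.44 0.2  0.29]
```

Stop found: the hook rose 46.8 mm, so contact ended at TCP z≈261.1. The middle of the window is TCP z≈298, which needs 20.8 mm more.

```bash
python3 -m crank '{"dp":[[0,0,0.4],[0,0,0.4],[0,0,0.4],[0,0,0.3],[0,0,0.3],[0,0,0.28],[0,0,0],[0,0,0]],"delta_rot":[[0,0,0],[0,0,0],[0,0,0],[0,0,0],[0,0,0],[0,0,0],[0,0,0],[0,0,0]],"claw":[255,255,255,255,255,255,255,255]}'
python3 look.py w9; python3 - <<'E'
import cv2
im=cv2.imread("pics/w9.png");cv2.imwrite("pics/w9c.png",cv2.resize(im[130:400,230:420],None,fx=2.8,fy=2.2,interpolation=cv2.INTER_CUBIC))
E
```

```text
time_s: 9.8
eef_pos: [537.6, -175.4, 298.0]
ee_rot: [-0.0, 0.067, 0.998, 0.0]
force: [0.3, -0.2, -4.2]
grip_width: 0.207
w9 t 10.0 tcp [ 537.6 -175.4  298. ] width 0.21
arm z 3 11.6 tip 405 [207.4 227.6 234.2]
grip top 332.3
F [ 0.03 -0.07 -4.26] [0.57 0.2  0.33]
```

View pics/w9c.png

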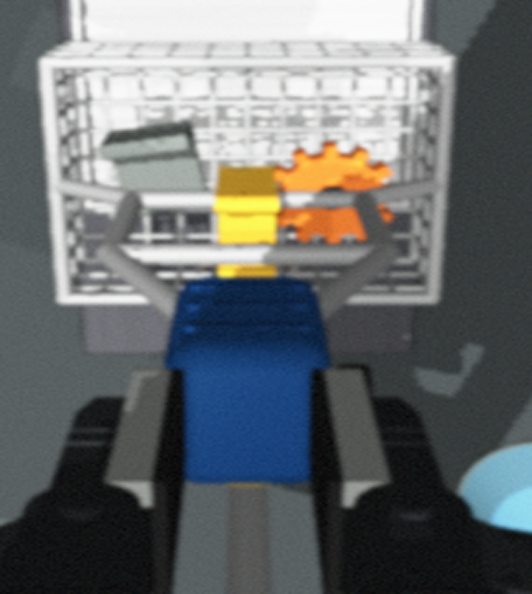

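The bar sits just above the yellow hook tip at (247,200) in the crop: bar underside ≈239.3, tip ≈234.2, so 5 mm clear. Both parts are in the basket. Bring it away along the stand's −x.

```bash
python3 -m crank '{"dp":[[-0.4,0.05,0],[-0.5,0.06,0],[-0.5,0.06,0],[-0.6,0.08,0],[-0.6,0.08,0],[0,0,0]],"delta_rot":[[0,0,0],[0,0,0],[0,0,0],[0,0,0],[0,0,0],[0,0,0]],"claw":[255,255,255,255,255,255]}'
python3 -m crank '{"dp":[[-1,0.13,0],[-1,0.13,0],[-1,0.13,0],[-1,0.13,0],[-1,0.13,0],[-1,0.13,0],[-1,0.13,0],[-1,0.13,0],[-0.5,0.1,0],[0,0,0]],"delta_rot":[[0,0,0],[0,0,0],[0,0,0],[0,0,0],[0,0,0],[0,0,0],[0,0,0],[0,0,0],[0,0,0],[0,0,0]],"claw":[255,255,255,255,255,255,255,255,255,255]}'
python3 - <<'E'
from h import *
st=sense();im,d=snap("wrist","w10.png");snap("scene","s1.png");print(sense()["time_s"])
E
```

```text
time_s: 10.6
eef_pos: [510.9, -172.0, 298.4]
ee_rot: [0.0, 0.067, 0.998, -0.0]
force: [-0.9, 0.2, -4.4]
grip_width: 0.206
time_s: 11.6
eef_pos: [426.1, -160.6, 298.3]
ee_rot: [0.0, 0.067, 0.998, -0.0]
force: [-0.6, -0.1, -4.9]
grip_width: 0.204
11.7
```

View pics/w10.png

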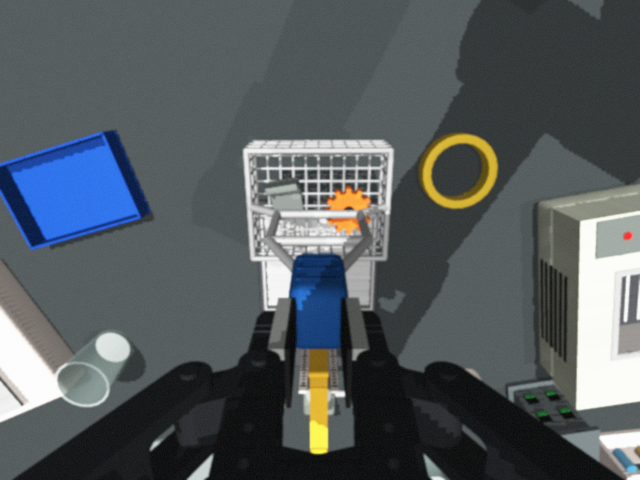

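View pics/s1.png

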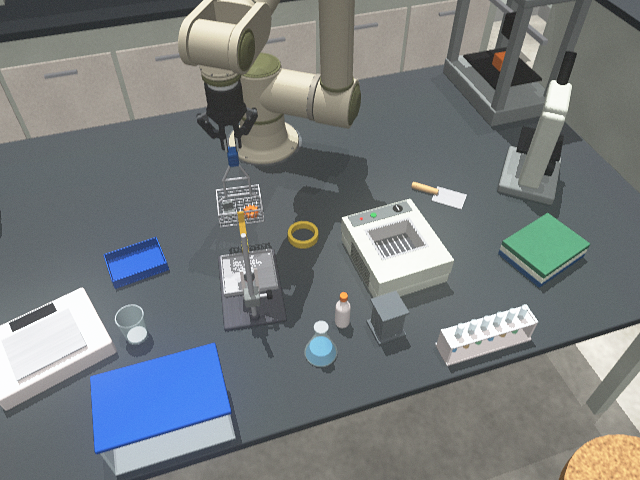

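The basket is off the hook and level, with both parts in it (gear (348,210), bracket (283,195)). The dryer is to the right. Move beside it with the yaw turned +10.2°, and look at the well from there.

```bash
python3 -m crank '{"dp":[[0,2,0],[0,2,0],[0,2,0],[0,2,0],[1.5,2,0],[1.6,2,0],[1.6,2,0],[1.6,2,0],[1.6,2,0],[1.5,2,0]],"delta_rot":[[0,0,1],[0,0,1],[0,0,1],[0,0,1],[0,0,1],[0,0,1],[0,0,1],[0,0,1],[0,0,1.1],[0,0,1.1]],"claw":[255,255,255,255,255,255,255,255,255,255]}'
python3 -m crank '{"dp":[[0,0,0],[0,0,0],[0,0,0]],"delta_rot":[[0,0,0],[0,0,0],[0,0,0]],"claw":[255,255,255]}'
python3 - <<'E'
from h import *
st=sense();print(st["time_s"],st["eef_pos"])
q=st["ee_rot"];M=R.from_quat([q[1],q[2],q[3],q[0]]).as_matrix();print("toolx yaw",np.degrees(np.arctan2(M[1,0],M[0,0])))
im,d=snap("wrist","w11.png");P=cloud("wrist",d,st);np.save("pics/Pw11.npy",P)
E
```

```text
time_s: 12.7
eef_pos: [521.5, 40.4, 297.7]
ee_rot: [-0.0, -0.022, 1.0, 0.0]
force: [-0.7, -0.1, -4.5]
grip_width: 0.204
time_s: 13.0
eef_pos: [520.4, 38.7, 298.0]
ee_rot: [-0.0, -0.022, 1.0, -0.0]
force: [-0.7, -0.0, -4.6]
grip_width: 0.203
13.0 [520.44966526  38.74268951 298.03810113]
toolx yaw -177.5285152309763
```

View pics/w11.png

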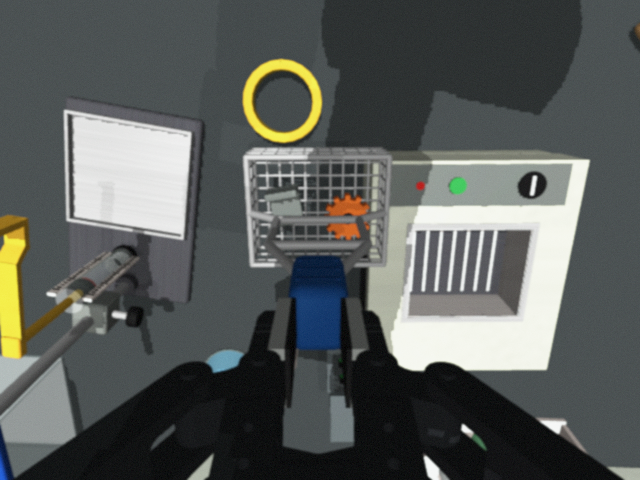

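The well opening is clear at cols 408–530, rows 228–318. The basket hangs level at (318,208). Measuring both with the same camera.

```bash
cat > well.py <<'E'
from h import *
st=dict(eef_pos=np.array([520.45,38.74,298.04]),ee_rot=None)
P=np.load("pics/Pw11.npy");im=cv2.imread("pics/w11.png")
st2=sense();st=st2
z=P[...,2]
roi=np.zeros((480,640),bool);roi[210:335,396:550]=1
h=(roi&(z<88)&(z>20)).astype(np.uint8)
n,l,s,c=cv2.connectedComponentsWithStats(h);i=1+np.argmax(s[1:,4]);print(s[i],)
v,u=np.nonzero(l==i)
W=np.array([ray("wrist",(a,b),95.4,st)[:2] for a,b in zip(u,v)])
for k in(0,):
    r=cv2.minAreaRect(W.astype(np.float32));print("hole",r)
# robust: rotate by yaw, percentile edges
for yaw in(2.2,2.7,3.2):
    a=np.radians(yaw);Rm=np.array([[np.cos(a),np.sin(a)],[-np.sin(a),np.cos(a)]]);L=W@Rm.T
    e=np.percentile(L,[0.3,99.7],axis=0);print(yaw,"size",e[1]-e[0],"centre",Rm.T@e.mean(0))
top=(z>88)&(z<104)&(P[...,1]>85)&(P[...,0]<725)
print("top z",np.median(z[top]),"floor",np.median(z[roi&(z>38)&(z<54)]))
q=P[top];
# basket rim
b=np.zeros((480,640),bool);b[135:275,235:400]=1
for lo,hi in((165,182),(124,136)):
    k=b&(z>lo)&(z<hi);qq=P[k].astype(np.float32);r=cv2.minAreaRect(qq[:,:2]);print(lo,k.sum(),r,np.percentile(qq[:,2],[5,50,95]))
E
python3 well.py
```

```text
[ 408  229  120   85 9091]Traceback (most recent call last):
  File "well.py", line 10, in <module>
    W=np.array([ray("wrist",(a,b),95.4,st)[:2] for a,b in zip(u,v)])
                ~~~^^^^^^^^^^^^^^^^^^^^^^^
  File "h.py", line 12, in ray
    a=w(cam,px,100,st);b=w(cam,px,1000,st)
                         ~^^^^^^^^^^^^^^^^
  File "h.py", line 5, in w
    m=camera_model(cam)
ValueError: time passes only in moves, steps and waits
```

```bash
python3 - <<'E'
s=open("well.py").read()
s=s.replace('''W=np.array([ray("wrist",(a,b),95.4,st)[:2] for a,b in zip(u,v)])''','''A=cloud("wrist",np.full((480,640),100.),st)[v,u];B=cloud("wrist",np.full((480,640),1000.),st)[v,u]
W=(A+(B-A)*((95.4-A[:,2:])/(B[:,2:]-A[:,2:])))[:,:2]''')
open("well.py","w").write(s)
E
python3 well.py
```

```text
[ 408  229  120   85 9091]
hole ((596.6771850585938, 192.2997283935547), (92.00871276855469, 112.17234802246094), 3.0284714698791504)
2.2 size [ 90.66416036 110.93520627] centre [596.37527774 192.05345598]
2.7 size [ 90.51143567 110.89952071] centre [596.34702872 192.05837039]
3.2 size [ 90.85895049 110.9244558 ] centre [596.27547198 192.08702444]
top z 95.24650634143848 floor 45.395180258537835Traceback (most recent call last):
  File "well.py", line 24, in <module>
    k=b&(z>lo)&(z<hi);qq=P[k].astype(np.float32);r=cv2.minAreaRect(qq[:,:2]);print(lo,k.sum(),r,np.percentile(qq[:,2],[5,50,95]))
                                                   ~~~~~~~~~~~~~~~^^^^^^^^^^
cv2.error: OpenCV(4.12.0) /io/opencv/modules/imgproc/src/convhull.cpp:143: error: (-215:Assertion failed) total >= 0 && (depth == CV_32F || depth == CV_32S) in function 'convexHull'
```

```bash
python3 - <<'E'
from h import *
P=np.load("pics/Pw11.npy");im=cv2.imread("pics/w11.png");z=P[...,2]
cv2.imwrite("pics/w11c.png",cv2.resize(im[215:330,395:545],None,fx=5,fy=5,interpolation=cv2.INTER_CUBIC))
st=sense()
A=cloud("wrist",np.full((480,640),100.),st);B=cloud("wrist",np.full((480,640),1000.),st)
W=(A+(B-A)*((95.3-A[...,2:])/(B[...,2:]-A[...,2:])))[...,:2]
np.save("pics/W11.npy",W)
b=np.zeros((480,640),bool);b[135:275,235:394]=1
print(np.histogram(z[b],bins=np.arange(0,300,10)))
for r in (245,270,295):
    print(r,[ (c,int(z[r,c])) for c in list(range(400,418))+list(range(515,545))])
for c in (440,470,500):
    print(c,[ (r,int(z[r,c])) for r in list(range(215,236))+list(range(300,330))])
E
```

```text
(array([3579,   32,  262,   60,   37,   13,   26,   84,   86, 1208,    0,
          0,   66, 3587, 1952,  652,  198, 2508,  352,  615,   73,   84,
         97,   94,  960,  172,  203,  219,   60]), array([  0,  10,  20,  30,  40,  50,  60,  70,  80,  90, 100, 110, 120,
       130, 140, 150, 160, 170, 180, 190, 200, 210, 220, 230, 240, 250,
       260, 270, 280, 290]))
245 [(400, 93), (401, 95), (402, 95), (403, 94), (404, 94), (405, 94), (406, 95), (407, 95), (408, 96), (409, 95), (410, 94), (411, 96), (412, 94), (413, 45), (414, 44), (415, 45), (416, 43), (417, 45), (515, 69), (516, 71), (517, 72), (518, 76), (519, 78), (520, 78), (521, 80), (522, 82), (523, 85), (524, 87), (525, 89), (526, 91), (527, 93), (528, 95), (529, 95), (530, 96), (531, 95), (532, 96), (533, 95), (534, 94), (535, 96), (536, 95), (537, 94), (538, 94), (539, 93), (540, 95), (541, 94), (542, 95), (543, 95), (544, 95)]
270 [(400, 94), (401, 93), (402, 95), (403, 94), (404, 95), (405, 96), (406, 96), (407, 95), (408, 94), (409, 96), (410, 94), (411, 46), (412, 45), (413, 43), (414, 45), (415, 45), (416, 45), (417
[... 1869 characters left out ...]
), (318, 96), (319, 95), (320, 95), (321, 95), (322, 94), (323, 95), (324, 93), (325, 94), (326, 94), (327, 94), (328, 94), (329, 95)]
500 [(215, 92), (216, 94), (217, 94), (218, 94), (219, 95), (220, 95), (221, 95), (222, 95), (223, 95), (224, 96), (225, 95), (226, 95), (227, 95), (228, 96), (229, 94), (230, 45), (231, 45), (232, 45), (233, 44), (234, 45), (235, 44), (300, 60), (301, 62), (302, 65), (303, 68), (304, 69), (305, 73), (306, 73), (307, 76), (308, 80), (309, 81), (310, 83), (311, 85), (312, 87), (313, 89), (314, 91), (315, 94), (316, 94), (317, 96), (318, 97), (319, 95), (320, 97), (321, 95), (322, 94), (323, 93), (324, 94), (325, 95), (326, 94), (327, 94), (328, 93), (329, 94)]
```

View pics/w11c.png

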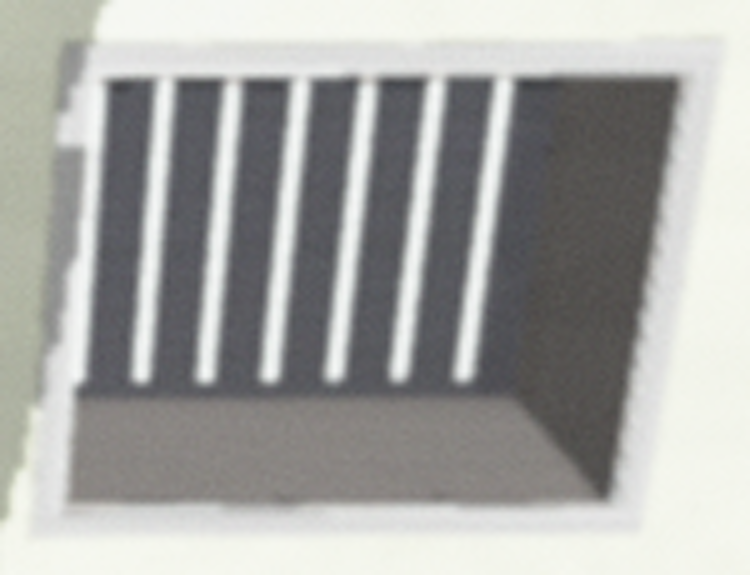

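```bash
python3 - <<'E'
from h import *
P=np.load("pics/Pw11.npy");z=P[...,2];W=np.load("pics/W11.npy")
def at(r,c):
    return np.array([cv2.remap(W[...,i].astype(np.float32),np.float32([[c]]),np.float32([[r]]),cv2.INTER_LINEAR)[0,0] for i in (0,1)])
top=[at(229.5,c) for c in(440,470,500)];bot=[at(315.6,c) for c in(440,470,500)]
L=[at(r,c) for r,c in((245,412.5),(270,410.5),(295,408.5))];Rr=[at(r,c) for r,c in((245,527.3),(270,523.8),(295,519.3))]
for n,e in(("top",top),("bot",bot),("L",L),("R",Rr)):print(n,np.round(e,1).tolist())
a=np.radians(2.7);ex=np.array([np.cos(a),np.sin(a)]);ey=np.array([-np.sin(a),np.cos(a)])
xs=[np.mean([p@ex for p in e]) for e in(top,bot)];ys=[np.mean([p@ey for p in e]) for e in(L,Rr)]
print("size",xs[1]-xs[0],ys[1]-ys[0],"centre",np.mean(xs)*ex+np.mean(ys)*ey)
b=np.zeros((480,640),bool);b[135:275,235:394]=1
for lo,hi in((168,182),(126,138)):
    qq=P[b&(z>lo)&(z<hi)];r=cv2.minAreaRect(np.ascontiguousarray(qq[:,:2],dtype=np.float32));print(lo,len(qq),r,np.percentile(qq[:,2],[5,50,95]))
    m=(abs(qq[:,1]-38.7)<65)&(abs(qq[:,0]-520)<55);l=qq[m][:,:2];X=l@ex;Y=l@ey
    e=[np.percentile(X,[.3,99.7]),np.percentile(Y,[.3,99.7])];print("rect",e[0][1]-e[0][0],e[1][1]-e[1][0],"c",e[0].mean()*ex+e[1].mean()*ey)
    # yaw from side edges
    for sgn in(-1,1):
        Yc=Y-e[1].mean();k=(sgn*Yc>52);
        if k.sum()>20: f=np.polyfit(X[k],Y[k],1);print("side yaw rel",sgn,k.sum(),np.degrees(np.arctan(f[0])))
E
```

```text
top [[552.0999755859375, 160.39999389648438], [550.7999877929688, 189.6999969482422], [549.5, 219.0]]
bot [[646.7000122070312, 173.60000610351562], [645.4000244140625, 205.1999969482422], [644.0, 236.8000030517578]]
L [[569.2999877929688, 135.39999389648438], [596.2000122070312, 136.5], [624.2000122070312, 137.6999969482422]]
R [[564.2999877929688, 249.10000610351562], [591.2000122070312, 251.10000610351562], [619.2000122070312, 252.3000030517578]]
size 95.20380954945074 114.4054335655312 centre [598.23182124 193.87347156]
168 2556 ((519.2594604492188, 38.684261322021484), (89.48724365234375, 110.01143646240234), 2.452099561691284) [171.85685225 173.53635604 176.6332092 ]
rect 89.37192294350592 109.70928957285682 c [519.28676608  38.65825933]
side yaw rel -1 392 -0.011640975571331444
side yaw rel 1 384 -0.02757316726687757
126 3348 ((519.0482788085938, 38.41095733642578), (89.89277648925781, 110.00020599365234), 2.537781000137329) [130.36711671 131.85351047 137.50752377]
rect 88.92974738837637 109.35536272903255 c [518.58410595  38.48048179]
side yaw rel -1 261 0.052223106665044386
side yaw rel 1 255 -0.016754973459744107
```

Well centre (598.2,193.9) and basket centre (519.1,38.6) come from the same camera, and their yaws match to 0.1–0.2°. The needed shift is (+79.1,+155.2) mm. The top camera agrees once its constant +2,+1 mm bias is accounted for.

```bash
python3 -m crank '{"dp":[[0.8,1.6,0],[0.9,1.8,0],[0.9,1.8,0],[0.9,1.8,0],[0.9,1.8,0],[0.9,1.8,0],[0.9,1.8,0],[0.8,1.5,0],[0.6,1.0,0],[0.3,0.62,0]],"delta_rot":[[0,0,0.2],[0,0,0],[0,0,0],[0,0,0],[0,0,0],[0,0,0],[0,0,0],[0,0,0],[0,0,0],[0,0,0]],"claw":[255,255,255,255,255,255,255,255,255,255]}'
python3 -m crank '{"dp":[[0,0,-0.6],[0,0,-0.6],[0,0,-0.6],[0,0,-0.5],[0,0,0],[0,0,0],[0,0,0]],"delta_rot":[[0,0,0],[0,0,0],[0,0,0],[0,0,0],[0,0,0],[0,0,0],[0,0,0]],"claw":[255,255,255,255,255,255,255]}'
python3 - <<'E'
from h import *
st=sense();print(st["time_s"],st["eef_pos"])
q=st["ee_rot"];M=R.from_quat([q[1],q[2],q[3],q[0]]).as_matrix();print("toolx yaw",np.degrees(np.arctan2(M[1,0],M[0,0])))
im,d=snap("wrist","w12.png");P=cloud("wrist",d,st);np.save("pics/Pw12.npy",P)
im,d=snap("top","t2.png");P=cloud("top",d,st);np.save("pics/Pt2.npy",P)
cv2.imwrite("pics/t2c.png",cv2.resize(im[185:305,180:300,::-1],None,fx=5,fy=5,interpolation=cv2.INTER_CUBIC))
E
```

```text
time_s: 14.05
eef_pos: [599.9, 194.6, 297.9]
ee_rot: [-0.0, -0.023, 1.0, -0.0]
force: [0.6, -0.0, -4.6]
grip_width: 0.203
time_s: 14.75
eef_pos: [599.7, 194.4, 275.5]
ee_rot: [0.0, -0.024, 1.0, 0.0]
force: [-1.0, -0.3, -3.9]
grip_width: 0.203
14.75 [599.68248521 194.42979942 275.46554246]
toolx yaw -177.298762047465
```

View pics/w12.png

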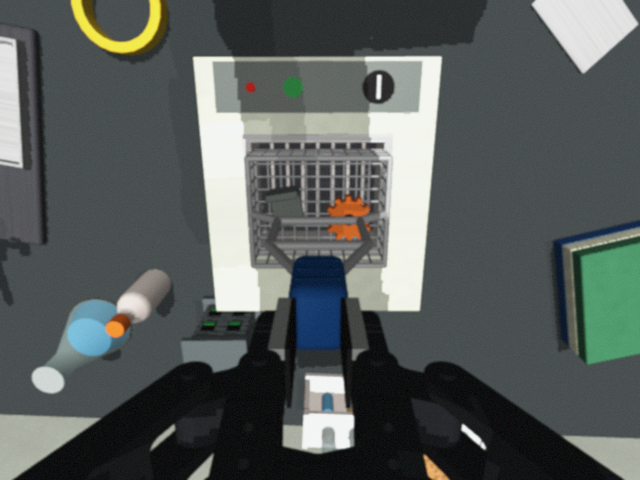

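View pics/t2c.png

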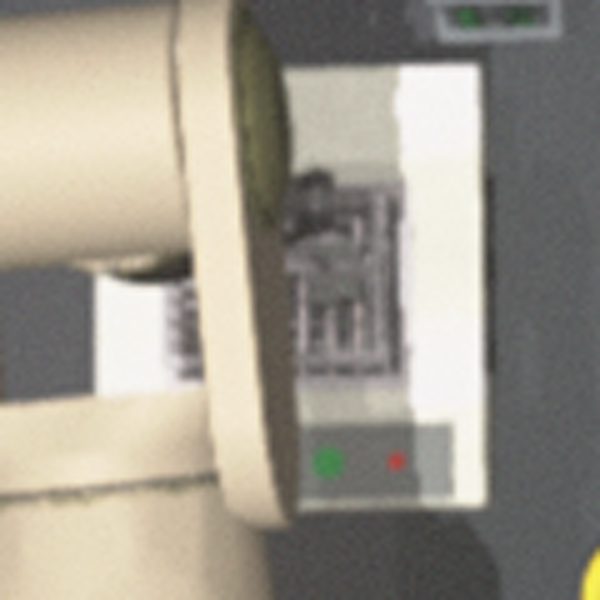

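The basket hovers over the well. The whole dryer top, cols 195–440, is now visible symmetrically around it. I'll check the centring from its outer edges.

```bash
cat > chk.py <<'E'
import sys
from h import *
n=sys.argv[1];zu=float(sys.argv[2])  # basket underside z
P=np.load(f"pics/P{n}.npy");z=P[...,2];im=cv2.imread(f"pics/{n}.png")
a=np.radians(2.7);ex=np.array([np.cos(a),np.sin(a)]);ey=np.array([-np.sin(a),np.cos(a)])
t=(z>91)&(z<99.5)
X=P[...,:2]@ex;Y=P[...,:2]@ey
# outer y edges per row
rows=[];
for r in range(65,300,3):
    c=np.nonzero(t[r]&(np.arange(640)>150)&(np.arange(640)<480))[0]
    if len(c)>20: rows.append((r,X[r,c[0]],Y[r,c[0]],X[r,c[-1]],Y[r,c[-1]]))
rows=np.array(rows)
yl=np.median(rows[:,2]);yr=np.median(rows[:,4])
print("y edges",yl,yr,"size",yr-yl,"mid",(yl+yr)/2,"slope deg",[np.degrees(np.arctan(np.polyfit(rows[:,i],rows[:,i+1],1)[0])).round(2) for i in(1,3)])
xs=[]
for c in list(range(215,260,4))+list(range(400,420,4)):
    r=np.nonzero(t[:,c])[0]; r=r[r<330]; xs.append((X[r[0],c],X[r[-1],c]))
xs=np.median(xs,0);print("x edges",xs,"size",xs[1]-xs[0],"mid",xs.mean())
print("dryer centre world",xs.mean()*ex+(yl+yr)/2*ey)
b=np.zeros((480,640),bool);b[125:280,235:400]=1
for h in(45,):
    m=b&(abs(z-(zu+h))<3.5)
    if not m.any(): continue
    x=X[m];y=Y[m];e=[np.percentile(x,[.3,99.7]),np.percentile(y,[.3,99.7])]
    print("rim",m.sum(),"size",np.ptp(e[0]),np.ptp(e[1]),"mid",e[0].mean(),e[1].mean(),"z",np.median(z[m]))
    for s in(-1,1):
        k=s*(y-e[1].mean())>52;print("yaw rel",np.degrees(np.arctan(np.polyfit(x[k],y[k],1)[0])).round(2),"slope z",np.polyfit(x[k],z[m][k],1)[0].round(4))
# well -x lip visible
for c in(290,320,350):
    r=np.arange(110,160);print(c,[(int(i),int(z[i,c])) for i in range(132,152)], )
    j=[i for i in range(120,160) if t[i,c]];print("last plane row",j[-1],X[j[-1],c])
E
python3 chk.py w12 106.8
```

```text
y edges 66.18047498409229 265.237994465824 size 199.0575194817317 mid 165.70923472495815 slope deg [np.float64(0.14), np.float64(0.07)]
x edges [492.29521265 721.49791386] size 229.20270121397493 mid 606.8965632565246
dryer centre world [598.41685829 194.1140198 ]
rim 2425 size 89.18154254811168 109.72142936814976 mid 607.8137085656572 166.629028427737 z 150.79618164900262
yaw rel 0.04 slope z -0.001
yaw rel 0.1 slope z -0.0048
290 [(132, 95), (133, 94), (134, 95), (135, 94), (136, 94), (137, 97), (138, 96), (139, 95), (140, 96), (141, 95), (142, 44), (143, 45), (144, 44), (145, 46), (146, 44), (147, 44), (148, 44), (149, 108), (150, 109), (151, 124)]
last plane row 141 558.5327080729816
320 [(132, 95), (133, 93), (134, 96), (135, 95), (136, 95), (137, 95), (138, 95), (139, 95), (140, 95), (141, 94), (142, 44), (143, 44), (144, 45), (145, 44), (146, 44), (147, 46), (148, 45), (149, 108), (150, 109), (151, 124)]
last plane row 141 558.5734156442196
350 [(132, 95), (133, 95), (134, 97), (135, 95), (136, 95), (137, 95), (138, 95), (139, 95), (140, 96), (141, 95), (142, 43), (143, 44), (144, 45), (145, 45), (146, 45), (147, 45), (148, 45), (149, 110), (150, 109), (151, 122)]
last plane row 141 558.509590160029
```

Dryer mid and basket mid differ by (0.6–0.9, 0.9) mm, so I'll correct by (−0.7,−0.9) mm and lower part way while watching the force.

```bash
python3 -m crank '{"dp":[[-0.07,-0.09,0],[0,0,-0.3],[0,0,-0.4],[0,0,-0.4],[0,0,-0.4],[0,0,-0.4],[0,0,-0.3],[0,0,0],[0,0,0]],"delta_rot":[[0,0,0],[0,0,0],[0,0,0],[0,0,0],[0,0,0],[0,0,0],[0,0,0],[0,0,0],[0,0,0]],"claw":[255,255,255,255,255,255,255,255,255]}'
python3 - <<'E'
from h import *
st=sense();print(st["time_s"],st["eef_pos"],np.round(st["wrist_torque"],2))
im,d=snap("wrist","w13.png");P=cloud("wrist",d,st);np.save("pics/Pw13.npy",P)
E
python3 chk.py w13 84.8 | head -6; python3 look.py x1 | tail -1
```

```text
time_s: 15.75
eef_pos: [598.9, 193.6, 253.2]
ee_rot: [0.0, -0.024, 1.0, 0.0]
force: [-0.9, -0.6, -3.7]
grip_width: 0.202
15.75 [598.9049883  193.62371204 253.18070305] [ 0.01 -0.    0.01]
y edges 66.1829866765555 265.37907270893345 size 199.19608603237793 mid 165.78102969274448 slope deg [np.float64(0.15), np.float64(0.1)]
x edges [492.09712643 720.94638371] size 228.84925728441976 mid 606.5217550676101
dryer centre world [598.03908418 194.16807918]
rim 2445 size 89.89264883080591 109.61415885202152 mid 606.6533878102543 165.84816853060755 z 128.57488338310185
yaw rel 0.05 slope z -0.0068
yaw rel 0.1 slope z -0.0047
F [ 0.07 -0.11 -4.69] [0.33 0.52 0.39]
```

View pics/w13.png

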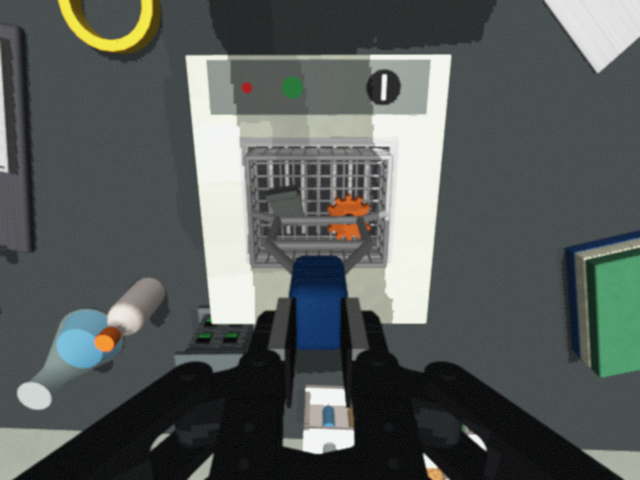

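The basket is centred within 0.15 mm and already in the well, with the load unchanged. Lower further, then creep.

```bash
python3 -m crank '{"dp":[[0,0,-0.4],[0,0,-0.5],[0,0,-0.5],[0,0,-0.5],[0,0,-0.5],[0,0,-0.4],[0,0,-0.3],[0,0,-0.2],[0,0,0],[0,0,0]],"delta_rot":[[0,0,0],[0,0,0],[0,0,0],[0,0,0],[0,0,0],[0,0,0],[0,0,0],[0,0,0],[0,0,0],[0,0,0]],"claw":[255,255,255,255,255,255,255,255,255,255]}'
python3 look.py x2 | tail -1
python3 -m crank '{"dp":[[0,0,-0.1],[0,0,-0.1],[0,0,-0.1],[0,0,0],[0,0,0]],"delta_rot":[[0,0,0],[0,0,0],[0,0,0],[0,0,0],[0,0,0]],"claw":[255,255,255,255,255]}'
python3 look.py x3 | tail -1
```

```text
time_s: 17.0
eef_pos: [599.0, 193.6, 220.3]
ee_rot: [0.0, -0.024, 1.0, 0.0]
force: [-0.8, 0.9, -4.3]
grip_width: 0.203
F [-0.3   0.35 -4.52] [0.26 0.81 0.15]
time_s: 17.7
eef_pos: [598.9, 193.6, 217.1]
ee_rot: [0.0, -0.024, 1.0, -0.0]
force: [0.7, -0.2, -5.1]
grip_width: 0.205
F [ 0.08  0.2  -4.31] [0.5  0.49 0.46]
```

Still carrying the full weight. Creep in 1 mm steps.

```bash
for i in 1; do python3 -m crank '{"dp":[[0,0,-0.1],[0,0,-0.1],[0,0,0],[0,0,0]],"delta_rot":[[0,0,0],[0,0,0],[0,0,0],[0,0,0]],"claw":[255,255,255,255]}'; done
python3 look.py x4 | tail -1
python3 -m crank '{"dp":[[0,0,-0.05],[0,0,-0.05],[0,0,0]],"delta_rot":[[0,0,0],[0,0,0],[0,0,0]],"claw":[255,255,255]}'
python3 look.py x5 | tail -1
```

```text
time_s: 18.3
eef_pos: [598.9, 193.6, 215.1]
ee_rot: [-0.0, -0.024, 1.0, -0.0]
force: [-0.7, 0.9, -4.0]
grip_width: 0.199
F [-0.47  0.11 -4.41] [0.33 0.54 0.27]
time_s: 18.8
eef_pos: [598.9, 193.7, 214.4]
ee_rot: [0.0, -0.024, 1.0, 0.0]
force: [0.2, 1.4, -1.4]
grip_width: 0.203
F [-0.78  0.87 -1.45] [0.56 0.4  0.47]
```

Floor contact: the load fell from 4.4 to 1.45 N. Settle 0.3 mm more and release.

```bash
python3 -m crank '{"dp":[[0,0,-0.03],[0,0,0]],"delta_rot":[[0,0,0],[0,0,0]],"claw":[255,255]}'
python3 -m crank '{"dp":[[0,0,0],[0,0,0],[0,0,0],[0,0,0],[0,0,0],[0,0,0],[0,0,0]],"delta_rot":[[0,0,0],[0,0,0],[0,0,0],[0,0,0],[0,0,0],[0,0,0],[0,0,0]],"claw":[170,120,60,0,0,0,0]}'
python3 - <<'E'
from h import *
snap("wrist","w14.png");print(sense()["time_s"],sense()["grip_width"])
E
```

```text
time_s: 19.2
eef_pos: [599.0, 193.7, 214.4]
ee_rot: [0.0, -0.024, 1.0, 0.0]
force: [-1.7, 1.1, 2.3]
grip_width: 0.206
time_s: 19.9
eef_pos: [598.9, 193.6, 213.8]
ee_rot: [-0.0, -0.024, 1.0, -0.0]
force: [0.4, -0.2, 0.5]
grip_width: 1.001
19.95 1.0010503719420862
```

View pics/w14.png

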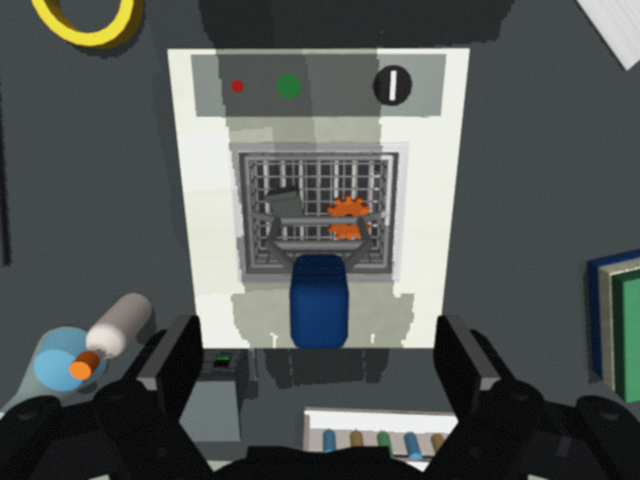

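The jaws are open and clear of the grip at (320,300). The basket sits in the well with both parts in it. Retreat straight up and check.

```bash
python3 -m crank '{"dp":[[0,0,1],[0,0,2],[0,0,2],[0,0,2],[0,0,2],[0,0,2],[0,0,2],[0,0,1],[0,0,0],[0,0,0]],"delta_rot":[[0,0,0],[0,0,0],[0,0,0],[0,0,0],[0,0,0],[0,0,0],[0,0,0],[0,0,0],[0,0,0],[0,0,0]],"claw":[0,0,0,0,0,0,0,0,0,0]}'
python3 - <<'E'
from h import *
st=sense();im,d=snap("wrist","w15.png");P=cloud("wrist",d,st);z=P[...,2]
snap("scene","s2.png")
roi=(abs(P[...,0]-598)<60)&(abs(P[...,1]-194)<70)
print(np.histogram(z[roi],bins=[0,40,44,47,50,55,60,70,80,86,90,94,98,110,150,200,230,240,245,250,260]))
hsv=cv2.cvtColor(im,cv2.COLOR_RGB2HSV)
b=roi&(hsv[...,0]>100)&(hsv[...,0]<130)&(hsv[...,1]>120)&(z>190)&(z<290)
q=P[b];h=np.percentile(q[:,2],90);k=q[:,2]>h-5
print("grip top",h,cv2.minAreaRect(np.ascontiguousarray(q[k][:,:2],dtype=np.float32)))
E
```

```text
time_s: 20.95
eef_pos: [598.8, 193.6, 353.6]
ee_rot: [-0.0, -0.024, 1.0, -0.0]
force: [-0.1, 0.2, -0.8]
grip_width: 0.997
(array([   0,  215, 2492, 1094,  353,  445,  370,  495,  195, 1020,  914,
       4388,  424,   98,  449,  142,   90,  155, 1111,    0]), array([  0,  40,  44,  47,  50,  55,  60,  70,  80,  86,  90,  94,  98,
       110, 150, 200, 230, 240, 245, 250, 260]))
grip top 248.5346677903212 ((597.3109130859375, 194.62908935546875), (28.342084884643555, 22.61825942993164), 2.2665159702301025)
```

View pics/w15.png

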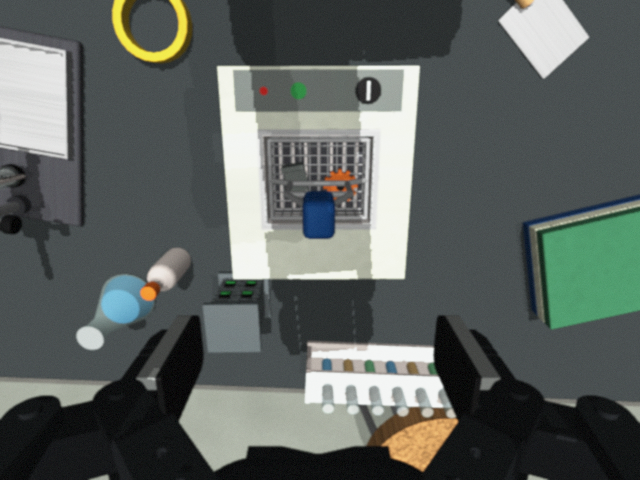

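View pics/s2.png

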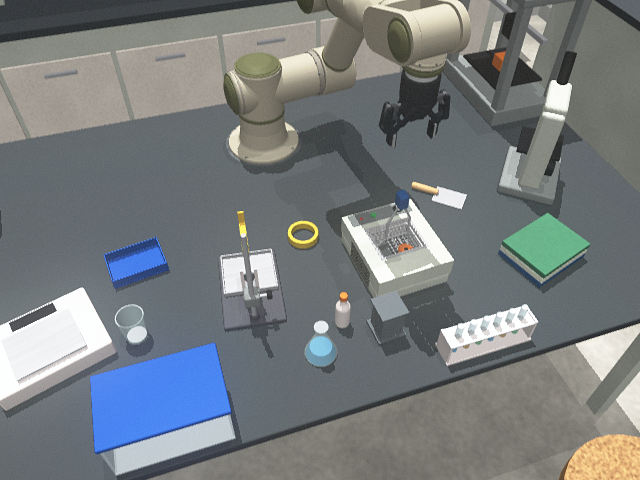

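The basket sits flat and centred in the well: grip top 248.5 → underside ≈45.5 mm. Gear and bracket are inside, the gripper is clear, and the bystanders look unmoved. Handing in.

```bash
python3 -c "
from rig import *
print(finish_job())"
```

```text
the job is handed in; nothing more can be done
None
```

The basket is in the dryer's well, released and standing flat, with the gear and bracket both inside. I handed the job in at about 21 s.

- **Lifting off the hook:** I gripped the blue block and lifted in small steps. The scale's hook followed up 46.8 mm to its stop, which both the wrist depth and the load jump to about 4.5 N showed. I raised the basket 37 mm more, leaving the bar about 5 mm above the hook tip. I then drew it out level, with no sign of a catch in the force readings after the move.
- **Lowering into the dryer:** I turned the basket by about 10.4° and centred it over the well to about 0.15 mm using the wrist camera. I lowered it until the load fell away and nudged it 0.3 mm further. It pressed on the floor with about 7 N at most before release.
- **Last checks:**
  - The grip top at 248.5 mm puts the underside at about 45.5 mm, against the well floor at 45 mm.
  - The grip centre is within about 1.5 mm of the well centre.
  - The gripper is about 100 mm clear of the grip.
  - In the final picture, judged by eye, the bystanders look unmoved.
- **Disagreements:** The top camera read about 2 mm in x and 1 mm in y higher than the wrist camera. Both the basket and the dryer were off by the same amount, so the fit was not affected. The wrist camera also measured the well opening about 2 mm smaller than the stated size. I treated that as symmetric and kept its centre, which the dryer's outer edges confirmed.

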